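# Tuck the blue test tile into the weighted tile press

### The arm

A 6-joint arm with a two-finger parallel gripper is mounted at the origin on the work surface. World frame = base frame: x ahead of the robot, y to its left, z up, the work surface at z = 0. Lengths are in m, angles in rad, forces in N, time in s.
With the tool pointing down it reaches from about 0.35 to 0.775 m from the base axis. Payload 7.3 kg.
Tool frame: the origin (TCP) lies at the very end of the fingers, on their centre line; the grasp point (between the pads) lies 19 mm behind it (bot.grip_depth is the distance from the TCP to the grasp point, in m); z points along the fingers, y is the line along which they close (so a half turn about z gives the same grasp; the last joint's range is limited). The gripper opens to 92 mm and grips with 3 to 60 N. Pads are 19 mm wide; open, the fingers measure 130 mm over their backs; the gripper's body (75 mm by 190 mm) begins 47 mm behind the grasp point.
Start: joints at [-1.49, 0.342, 1.524, -0, 1.275, -0.146], TCP at [0.118, -0.512, 0.227] pointing down, gripper open.
Joint ranges: [-2.53, 2.53], [-0.77, 2.02], [0.04, 2.7], [-1, 4.14], [0.28, 2.66], [-3.11, 3.11]. Speed limits (rad/s): [2.57, 2.57, 3.14, 3.14, 3.14, 3.14].

### API

Orientations are given as a rotation vector (axis times angle).
In Python, from plant import bot, eyes gives the robot as it stands.
- The arm moves only by the tool arm_command, never from a script. Its argument "series" is text: rows parted by semicolons, each of 7 numbers parted by spaces: the turn, a rotation vector about the tool's x, y, z in rad, then the shift along the tool's x, y, z in mm, then the gripper's target within -1 to 1 (fully open at 1, half-way at 0, shut at -1). A call has 1 to 20 rows; each row is the pose to reach, as a shift and turn from the pose commanded when the call began, along the tool's axes at that moment; what a row does not reach only later rows make up. A row lasts 1/8 s, in which the tool goes at most 62.5 mm and 10.7 degrees, less where a joint would pass 70% of its speed; a pose out of reach is approached as far as the arm can. A call with a gripper value outside its range is refused whole. The fingers move at their own pace and stop on an object; "grip_force" is the grip in N (left out, the last holds). Time passes only in rows, so rows that repeat a pose let the fingers close. It gives the time, the measured TCP pose, the force, the opening and the grip force at its end, in the units of the state.
- bot.get_obs(): the state, without advancing time (a new reading comes with each control period).
- eyes.grab_frame(name): name is "scene" or "side" or "wrist"; returns a dict with "color" (400x640x3 uint8, red, green, blue), "z_map" (400x640 float32, m along the optical axis (not along the pixel's ray), 0 where there is no reading), "fx", "fy", "cx", "cy" (pixels), "world_from_camera" (4x4, takes a point from camera to world coordinates); the wrist camera has in their place "hand_eye" (4x4, takes a point from camera to tool coordinates, whose origin is the TCP and whose axes are the flange's). Camera axes: x right, y down, z forward; pixel columns grow to the right and rows downward; lengths in m; the calibration is good to about 2 mm. The wrist camera is an equidistant fisheye: a pixel r from the principal point sees the ray r / f radians off the axis. A picture is of the moment at which its call begins: read the wrist's pose just before it.
- bot.hand_in(): hands the job in; it is judged then, once.
The state is a dict: "time": time; "q": joint angles; "dq": joint speeds; "joint_torque": joint torques, N m; "position": TCP position; "ee_rot": TCP orientation; "force": force on the tool from outside, world axes, zero at the start; "moment": the same for the moment, N m; "width": finger opening in m; "gripper_force": force on a finger pad.
Only numpy, scipy, OpenCV 4.12 (cv2) and the standard library are available. Lean on these libraries where they do the work, as an engineer would, in place of code of your own. Each camera call takes 0.05 s, during which the arm holds its last target. There are 200 camera calls.

### The job

A cup has been left in front of the tile press: first stand it upright in the middle of the banding wheel. Then take the blue test tile from its sloping stand and slide it under the press's weighted arm, flat on top of the pile of white tiles, square with them and fully home against the back stop, and let go so that the arm holds it down. Do not disturb the pile, and leave the terracotta tile, the bottle, the vase and the jar where they are.

Things in the scene. Friction and masses are not known exactly. Their poses are not given: they have to be found in the camera images.
- press: Fixed tile press. Origin on the table under the middle of the pile; x points from the open mouth to the back stop (the way tiles slide in; roughly to the robot's left), z up. Board 300 x 100 x 10 mm at x -165..+135. On it a plinth 40 mm wide, x -50..+65, top z 25 mm, carries the pile. Cheeks (inner faces y +-25.5, outer +-31.5, x 10..60, top z 36) flank the pile.
- back_stop (a point): Top middle of the front face of the aluminium back stop: press x +61.5, z 58 mm. The stop is 60 mm wide.
- lip_tip (a point): Front lower edge of the arm's sloping guide lip, 30 mm wide: press x -53, z 62 mm at the start. From here its underside falls at 28 degrees to the foot (x -14, z 42 mm). A tile slid in under the lip, top face about 7 to 11 mm above the pile, lifts the arm by itself.
- weight_top (a point): Top centre of the arm's red round weight, 52 mm across: press x -19 mm; it stands on the bar from z 80 to z 162 mm. A vertical gripper holding the outer end of a tile that is home would run into it: lean the tool back, away from the weight, by about 35 degrees.
- press_arm (a joint): Weighted arm, hinged along the press's y at x +100, z 75 mm; rad: 0 with its foot on the two-tile pile (the start), growing as the front rises, about 0.073 with one more tile under it. It does not stay up: it falls by its weight and presses with 3 to 5 N at the foot. Its steel bar, 30 mm wide, underside z 70 mm, reaches from the hinge to x -48 mm.
- foot_pad (a point): Lowest line of the arm's round rubber foot (8 mm radius), in the arm's middle: press x -10 mm, z 41 mm at the start.
- tile_home (a point): Where the centre of the new tile belongs: press frame (0, 0, 45 mm), axes as the press. Against the back stop the centre is at x +1.5 mm.
- tile_blue_center (a point): Blue glazed tile to be tucked in, 120 x 56 x 8 mm, 110 g (0.7 to 1.3 times), loose. Point at its centre; x along its 120 mm length, y across its 56 mm width, z its normal. It lies on its stand sloping 35 degrees, its x pointing down the slope.
- stand_blue: Fixed wooden stand of the blue tile; origin on the table, 55 mm under the tile's centre. Base 120 x 66 x 8 mm. Its deck, 32 mm wide (the tile overhangs 12 mm each side), falls 35 degrees towards the stand's +x, with a small ledge at the foot, flush with the tile's face. The tile's upper end lies towards -x.
- tile_clay_center (a point): Terracotta tile of the same size on its own stand like the other; leave it alone. Point at its centre, axes as for the blue tile.
- stand_clay: Fixed wooden stand of the terracotta tile, like stand_blue.
- pile0_center (a point): Centre of the lower white tile of the pile (120 x 46 x 8 mm, narrower than the blue one, loose), at press (0, 0, 29 mm).
- pile1_center (a point): Centre of the upper white tile of the pile (120 x 46 x 8 mm, narrower than the blue one, loose), at press (0, 0, 37 mm); the new tile goes on top of it.
- cup_center (a point): White tumbler left on the press board in front of the mouth, height 66 mm, 62 mm across the rim and narrower below, wall 4 mm, about 150 g, loose. Point on its axis half-way up (33 mm above its foot), z up.
- cup: The same cup; origin at the centre of its foot.
- wheel_top (a point): Centre of the top of the fixed banding wheel (grey turntable, white disc on top), 116 mm across, top at z 36 mm. It does not turn.
- wheel: The banding wheel, origin on the table under its centre.
- tile_blue: The blue tile; origin and axes as its centre point.
- glaze: Amber glaze bottle, 60 mm across, 115 mm tall, loose; origin under its foot. A bystander.
- vase: Small white gourd vase, 56 mm across, 80 mm tall, loose, between the robot and the press; origin under its foot. A bystander.
- jar: Small clear jar with green cap, 50 mm across, 72 mm tall, loose, beyond the press; origin under its foot. A bystander.
Not all that is in view belongs to the job. There is more than one size of the tile_blue; the job needs the larger.

How it is judged:
By the outcome, as a careful person would: the job done as asked, in the order asked, and still so for the second after the job is handed in, with the robot touching nothing.
It also fails if it takes over 64 s, if anything falls off the work surface, if the arm or the gripper's body presses on something with over 40 N, if the wrist force passes 120 N, or if a joint passes its speed limit or range.

## Working session

There is one attempt and no reset: what is moved stays moved. The work goes in short steps, Python scripts to look and compute and a tool call to move; the robot and the scene stay as the last step left them, time stands still between calls to the robot, and variables do not carry over. Pictures are saved under pics/ and viewed, at most 10 in all, crops included, and the job is handed in when it is done.

Besides the shell and the picture viewer there is one more tool, called after "Call:" as name(argument=value, ...) on one line, values as JSON. arm_command: Moves the arm, as the interface text tells. Its arguments: {"type":"object","properties":{"series":{"type":"string"},"grip_force":{"type":"number"}},"required":["series"]}

```bash
mkdir -p pics; ls; cat > h.py <<'E'
import numpy as np, cv2
from scipy.spatial.transform import Rotation as R
from plant import bot, eyes
def grab(n):
    f=eyes.grab_frame(n); return f
def cloud(f):
    z=f["z_map"]; v,u=np.mgrid[:z.shape[0],:z.shape[1]]
    P=np.stack([(u-f["cx"])/f["fx"]*z,(v-f["cy"])/f["fy"]*z,z],-1)
    T=np.array(f["world_from_camera"]); W=P@T[:3,:3].T+T[:3,3]; W[z==0]=np.nan
    return W
E
python3 - <<'E'
from h import *
o=bot.get_obs(); print(o["position"],o["ee_rot"],o["width"],o["time"])
for n in("scene","side"):
    f=grab(n); cv2.imwrite(f"pics/{n}0.png",f["color"][...,::-1]); np.savez(f"{n}0.npz",**f)
    print(n,f["fx"],f["cx"],f["cy"],np.round(f["world_from_camera"],3).tolist(),(f["z_map"]>0).mean())
E
```

```text
pics
[ 0.11804788 -0.51112362  0.22604935] [-3.11989160e+00 -3.55366542e-01 -1.12837358e-04] 0.09166789902330026 0.0
scene 361.67459484343425 323.06453176449975 200.91393881702464 [[0.363, 0.531, -0.766, 1.253], [0.932, -0.201, 0.303, -0.272], [0.007, -0.824, -0.567, 0.62], [0.0, 0.0, 0.0, 1.0]] 0.996125
side 430.35590958185713 326.91638387445 201.42334428847988 [[0.986, -0.113, 0.123, 0.461], [-0.166, -0.692, 0.702, -0.667], [0.006, -0.713, -0.701, 0.797], [0.0, 0.0, 0.0, 1.0]] 0.995890625
```

View pics/scene0.png

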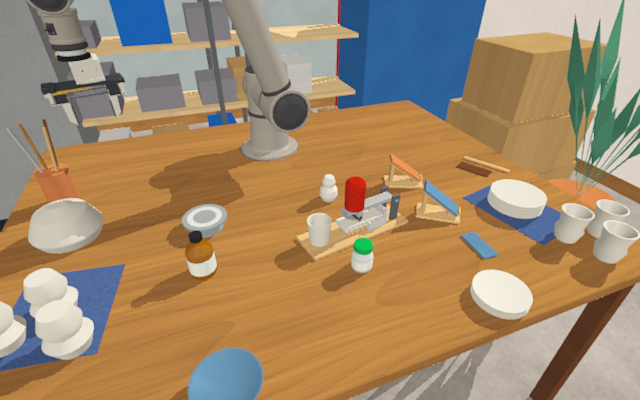

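View pics/side0.png

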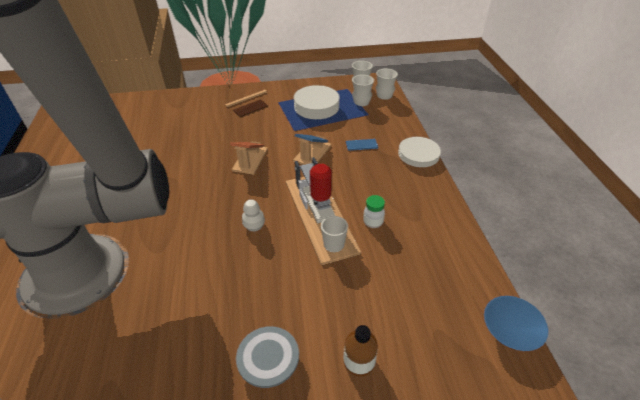

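Scene: cup (319,230) on the press board, weight (355,195), blue tile on its sloping stand (441,198), a second blue tile flat on the table (478,245), clay tile (405,168), wheel (205,218), bottle (200,258), vase (329,188), jar (362,256). Side: the blue tile on the stand is at (311,138), the flat one at (362,145). The one on the sloping stand fits the description; I'll confirm its size with a crop and the depth data.

```bash
python3 - <<'E'
from h import *
np.set_printoptions(precision=4,suppress=True)
D={n:dict(np.load(f"{n}0.npz")) for n in("scene","side")}
W={n:cloud(D[n]) for n in D}
def fitc(P):
    A=np.c_[2*P[:,:2],np.ones(len(P))];s=np.linalg.lstsq(A,(P[:,:2]**2).sum(1),rcond=None)[0]
    return s[:2],np.sqrt(s[2]+s[0]**2+s[1]**2)
boxes={"scene":dict(blue=(415,175,468,225),small=(455,228,500,262),clay=(383,150,425,190)),"side":dict(blue=(290,128,335,150),small=(342,136,382,155),clay=(230,138,268,152))}
for n in D:
    hsv=cv2.cvtColor(D[n]["color"],cv2.COLOR_RGB2HSV)
    for k,(a,b,c,d) in boxes[n].items():
        m=np.zeros(hsv.shape[:2],bool); H=hsv[b:d,a:c]
        m[b:d,a:c]=((H[...,0]>95)&(H[...,0]<125)&(H[...,1]>110)) if k!="clay" else ((H[...,0]<12)&(H[...,1]>150)&(H[...,2]>120))
        P=W[n][m];P=P[~np.isnan(P[:,0])]
        c0=np.median(P,0);P=P[np.linalg.norm(P-c0,axis=1)<.09]
        U,S,V=np.linalg.svd(P-P.mean(0),full_matrices=False)
        q=(P-P.mean(0))@V.T
        print(n,k,len(P),P.mean(0),"ext",np.ptp(q,axis=0),"long",V[0],"nrm",V[2],"zmin/max",P[:,2].min(),P[:,2].max(),"mid",P.mean(0)+V.T@((q.max(0)+q.min(0))/2))
    # cup rim & wheel & red
    for k,(a,b,c,d),z0,z1 in ([("cup",(300,205,338,250),.068,.09),("wheel",(175,195,235,245),.031,.041),("wt",(340,172,370,222),.155,.17),("jar",(345,235,380,275),.04,.08),("bot",(180,230,220,280),.02,.06),("vase",(315,170,342,205),.01,.09)] if n=="scene" else [("cup",(318,210,352,255),.068,.09),("wheel",(230,325,305,390),.031,.041),("wt",(305,160,335,205),.155,.17),("jar",(360,192,390,230),.04,.08),("bot",(340,320,380,375),.02,.06),("vase",(238,197,270,232),.01,.09)]):
        P=W[n][b:d,a:c].reshape(-1,3);P=P[(P[:,2]>z0)&(P[:,2]<z1)]
        if len(P)>5: print(n,k,len(P),"mean",P.mean(0),"circ",fitc(P),"mid",(P.min(0)+P.max(0))[:2]/2,"ext",np.ptp(P,axis=0),P[:,2].max())
# board: table-level top z ~.010, near press
n="side"
P=W[n][165:270,270:370].reshape(-1,3);P=P[(P[:,2]>.006)&(P[:,2]<.014)]
r=cv2.minAreaRect((P[:,:2]*1000).astype(np.float32));print("board",r,len(P))
n="scene";P=W[n][190:260,290:420].reshape(-1,3);P=P[(P[:,2]>.006)&(P[:,2]<.014)]
r=cv2.minAreaRect((P[:,:2]*1000).astype(np.float32));print("board",r,len(P))
c=D["scene"]["color"][140:280,290:510,::-1];cv2.imwrite("pics/crop0.png",cv2.resize(c,None,fx=3.6,fy=3.6,interpolation=cv2.INTER_CUBIC))
E
```

```text
scene blue 78 [0.6034 0.3315 0.0592] ext [0.1211 0.0497 0.0072] long [ 0.5297  0.6292 -0.5688] nrm [-0.4065 -0.4002 -0.8213] zmin/max 0.02123459494240043 0.09407892325978273 mid [0.598  0.3395 0.0577]
scene small 79 [0.7504 0.3554 0.0058] ext [0.0907 0.0385 0.0075] long [ 0.9989 -0.0465 -0.0031] nrm [-0.0003  0.0598 -0.9982] zmin/max 0.002131256038483631 0.009295226212732266 mid [0.7483 0.3569 0.0062]
scene clay 15 [0.4145 0.3122 0.0723] ext [0.1068 0.0431 0.0051] long [ 0.5105  0.6319 -0.5832] nrm [-0.1859 -0.581  -0.7923] zmin/max 0.025621503998883854 0.09126960855371502 mid [0.4178 0.3256 0.0612]
scene cup 185 mean [ 0.5928 -0.0203  0.0735] circ (array([ 0.5925, -0.0204]), np.float64(0.028339815415129962)) mid [ 0.5922 -0.0196] ext [0.0614 0.0612 0.0111] 0.07912992968257848
scene wheel 953 mean [ 0.4235 -0.2827  0.0366] circ (array([ 0.4212, -0.2822]), np.float64(0.042011540822898596)) mid [ 0.4193 -0.2821] ext [0.1166 0.1149 0.0087] 0.03971333794158327
scene wt 166 mean [0.582  0.0786 0.1605] circ (array([0.5799, 0.08  ]), np.float64(0.01570742325351743)) mid [0.5794 0.0804] ext 
[... 1757 characters left out ...]
ray([0.7007, 0.0396]), np.float64(0.01782646920760769)) mid [0.7016 0.0414] ext [0.0474 0.0476 0.0348] 0.0751021825747662
side bot 326 mean [ 0.579  -0.3333  0.0409] circ (array([ 0.5866, -0.3106]), np.float64(0.029945761836833753)) mid [ 0.585  -0.3227] ext [0.0571 0.0382 0.0397] 0.05986857585801508
side vase 520 mean [0.4061 0.0638 0.0492] circ (array([0.4058, 0.0696]), np.float64(0.016700542412815284)) mid [0.4059 0.0702] ext [0.0536 0.0449 0.0704] 0.08172781164042564
board ((598.3966064453125, 86.98641204833984), (152.14749145507812, 301.3005065917969), 10.081199645996094) 1530
board ((513.45361328125, 119.10902404785156), (215.58619689941406, 387.55792236328125), 9.633829116821289) 1418
```

View pics/crop0.png

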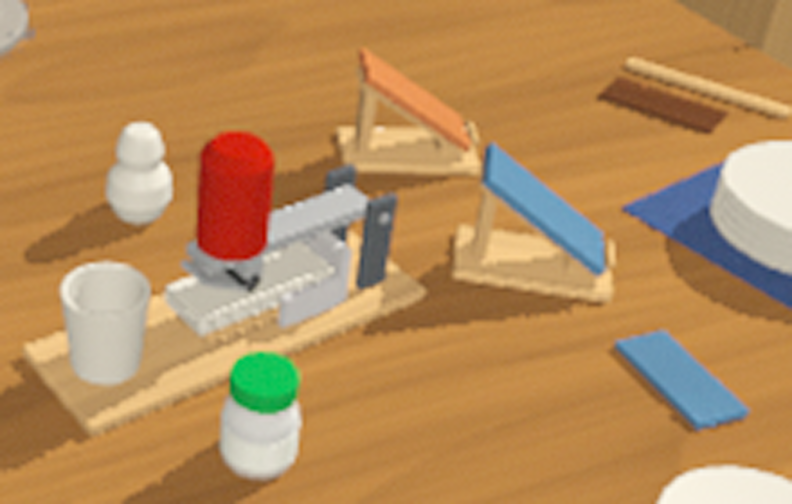

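Confirmed: the blue tile on the stand is about 120 mm long, and the flat one (about 88 mm) is a decoy. The cup stands upright at about (0.590, -0.022). Next is the move to above the cup.

```bash
cat >> h.py <<'E'
def delta(pos,tx_or_R,o=None):
    """turn (rotvec) and shift (mm), tool axes, from the current pose to world pos + rotation matrix"""
    o=o or bot.get_obs(); Rc=R.from_rotvec(o["ee_rot"])
    t=(Rc.inv()*R.from_matrix(tx_or_R)).as_rotvec(); s=Rc.inv().apply(np.array(pos)-o["position"])*1000
    return np.round(t,3),np.round(s,1)
def frame(z,y):
    z=np.array(z,float);z/=np.linalg.norm(z);y=np.array(y,float);y-=z*(y@z);y/=np.linalg.norm(y)
    return np.stack([np.cross(y,z),y,z],1)
E
python3 - <<'E'
from h import *
o=bot.get_obs();print(R.from_rotvec(o["ee_rot"]).as_matrix().round(3))
a=np.radians(8.5)
for s in(1,-1): print(delta([.5905,-.022,.17],frame([0,0,-1],[s*np.cos(a),s*np.sin(a),0])))
E
```

```text
[[ 0.974  0.225 -0.   ]
 [ 0.225 -0.974  0.001]
 [ 0.    -0.001 -1.   ]]
(array([-1.000e-03, -1.000e-03, -1.492e+00]), array([ 570.3, -370.4,   56.7]))
(array([-1.000e-03,  1.000e-03,  1.649e+00]), array([ 570.3, -370.4,   56.7]))
```

Call:
arm_command(series="0 0 -1.492 570 -370 57 1;0 0 -1.492 570 -370 57 1;0 0 -1.492 570 -370 57 1;0 0 -1.492 570 -370 57 1;0 0 -1.492 570 -370 57 1;0 0 -1.492 570 -370 57 1;0 0 -1.492 570 -370 57 1;0 0 -1.492 570 -370 57 1;0 0 -1.492 570 -370 57 1;0 0 -1.492 570 -370 57 1;0 0 -1.492 570 -370 57 1;0 0 -1.492 570 -370 57 1;0 0 -1.492 570 -370 57 1;0 0 -1.492 570 -370 57 1;0 0 -1.492 570 -370 57 1")

```text
time: 1.98
position: [0.5899, -0.0239, 0.1701]
ee_rot: [2.053, 2.378, 0.0]
force: [0.5, 0.8, 0.1]
width: 0.0919
gripper_force: 0.0
```

```bash
cat >> h.py <<'E'
def wrist():
    o=bot.get_obs(); f=eyes.grab_frame("wrist")
    return o,f
def wcloud(o,f):
    z=f["z_map"]; v,u=np.mgrid[:z.shape[0],:z.shape[1]]
    x=(u-f["cx"])/f["fx"];y=(v-f["cy"])/f["fy"];r=np.hypot(x,y);k=np.tan(r)/np.maximum(r,1e-9)
    P=np.stack([x*k*z,y*k*z,z],-1);T=np.array(f["hand_eye"]);P=P@T[:3,:3].T+T[:3,3]
    W=R.from_rotvec(o["ee_rot"]).apply(P.reshape(-1,3)).reshape(P.shape)+o["position"];W[z==0]=np.nan
    return W
E
python3 - <<'E'
from h import *
o,f=wrist();print(o["time"],o["position"],R.from_rotvec(o["ee_rot"]).as_matrix().round(3).tolist(),o["q"])
print(np.round(f["hand_eye"],3).tolist(),f["fx"],(f["z_map"]>0).mean())
cv2.imwrite("pics/w1.png",f["color"][...,::-1]);np.savez("w1.npz",**f,**o)
E
```

```text
1.975 [ 0.58989592 -0.0239383   0.17013434] [[-0.146, 0.989, 0.0], [0.989, 0.146, -0.0], [-0.0, 0.0, -1.0]] [-1.70239085e-01  5.08028220e-01  1.42191804e+00 -1.78942732e-04
  1.21119316e+00 -3.16548856e-01]
[[-0.0, -0.962, -0.274, 0.074], [1.0, -0.001, 0.001, 0.0], [-0.001, -0.274, 0.962, -0.158], [0.0, 0.0, 0.0, 1.0]] 309.70691628693146 0.9866015625
```

View pics/w1.png

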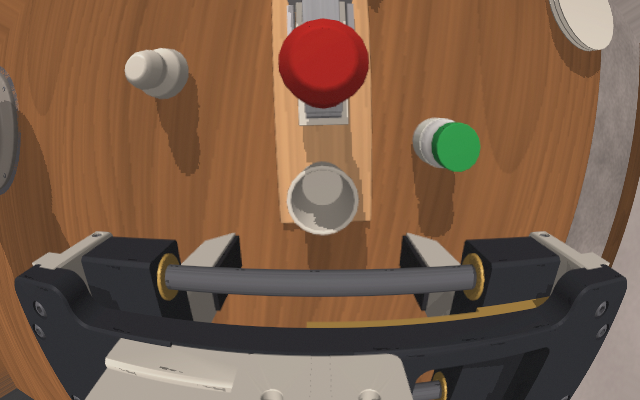

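Wrist view: cup rim centred at about (322,199), weight (323,62), board edges at columns 272 to 370. The tool is aligned with the press. Next I'll measure the cup rim and board from this view.

```bash
python3 - <<'E'
from h import *
np.set_printoptions(precision=4,suppress=True)
d=dict(np.load("w1.npz"));W=wcloud(d,d)
hsv=cv2.cvtColor(d["color"],cv2.COLOR_RGB2HSV)
P=W[155:240,280:365].reshape(-1,3);P=P[(P[:,2]>.070)&(P[:,2]<.085)]
print("rim",len(P),(P.min(0)+P.max(0))/2,np.ptp(P,axis=0))
m=(hsv[...,1]>180)&((hsv[...,0]<8)|(hsv[...,0]>172));m[130:]=0
P=W[m];P=P[P[:,2]>.155];print("wt",len(P),(P.min(0)+P.max(0))/2,np.ptp(P,axis=0),np.median(P[:,2]))
P=W[0:160,265:380].reshape(-1,3)
for y0 in(-.04,-.02,0.02,.03,.04,.05):
    B=W[0:240,250:390].reshape(-1,3);B=B[(B[:,2]>.006)&(B[:,2]<.015)&(abs(B[:,1]-y0)<.004)]
    if len(B)>5: print("board",y0,len(B),B[:,0].min(),B[:,0].max(),(B[:,0].min()+B[:,0].max())/2)
B=W[0:240,250:390].reshape(-1,3);B=B[(B[:,2]>.006)&(B[:,2]<.015)&(B[:,1]<.06)];print("board front y",B[:,1].min())
B=W[0:140,280:370].reshape(-1,3);B=B[(B[:,2]>.035)&(B[:,2]<.0455)&(B[:,1]<.06)]
print("pile",len(B),(B.min(0)+B.max(0))/2,np.ptp(B,axis=0),cv2.minAreaRect((B[:,:2]*1000).astype(np.float32)))
E
```

```text
rim 1132 [ 0.5912 -0.0201  0.0737] [0.0606 0.0611 0.0074]
wt 5200 [0.5762 0.0811 0.1597] [0.0474 0.0471 0.0093] 0.16094670440119335
board -0.04 240 0.5465025585426249 0.6480527901870211 0.5972776743648229
board -0.02 452 0.5432030458661259 0.6439413497396086 0.5935721978028672
board 0.02 746 0.5364052677548099 0.6378227654806247 0.5871140166177173
board 0.03 751 0.5346525770196338 0.6359332193063169 0.5852928981629753
board 0.04 624 0.5333074281238974 0.6342078881349017 0.5837576581293995
board 0.05 368 0.5311344909615727 0.6325310400793726 0.5818327655204727
board front y -0.06885084837352405
pile 524 [0.5815 0.0494 0.0403] [0.048  0.0212 0.0045] ((581.5819091796875, 52.335044860839844), (46.12782287597656, 21.43779754638672), 7.976698875427246)
```

Call:
arm_command(series="0 0 0 3.6 1.8 30 1;0 0 0 3.6 1.8 75 1;0 0 0 3.6 1.8 115 1;0 0 0 3.6 1.8 131 1;0 0 0 3.6 1.8 131 0.3;0 0 0 3.6 1.8 131 0;0 0 0 3.6 1.8 131 -0.5;0 0 0 3.6 1.8 131 -0.5;0 0 0 3.6 1.8 131 -0.5;0 0 0 3.6 1.8 131 -0.5", grip_force=20)

```text
time: 3.28
position: [0.5919, -0.0192, 0.04]
ee_rot: [2.05, 2.379, 0.001]
force: [-2.2, -0.3, 7.1]
width: 0.0615
gripper_force: 20.0
```

Call:
arm_command(series="0 0 0 0 0 -30 -0.5;0 0 0 0 0 -85 -0.5;0 0 0 -20 -18 -110 -0.5;0 0 0 -60 -54 -110 -0.5;0 0 0 -110 -98 -110 -0.5;0 0 0 -155 -138 -110 -0.5;0 0 0 -195 -174 -110 -0.5;0 0 0 -225 -200 -110 -0.5;0 0 0 -234.5 -209.5 -110 -0.5;0 0 0 -234.5 -209.5 -110 -0.5;0 0 0 -234.5 -209.5 -85 -0.5;0 0 0 -234.5 -209.5 -85 -0.5")

```text
time: 4.78
position: [0.4187, -0.2798, 0.1224]
ee_rot: [-2.047, -2.378, -0.001]
force: [0.4, 0.6, -1.9]
width: 0.0612
gripper_force: 20.0
```

```bash
python3 - <<'E'
from h import *
np.set_printoptions(precision=4,suppress=True)
o,f=wrist();W=wcloud(o,f);print(o["position"],o["width"],R.from_rotvec(o["ee_rot"]).as_matrix()[:,2])
cv2.imwrite("pics/w2.png",f["color"][...,::-1])
P=W.reshape(-1,3);Q=P[(P[:,2]>.110)&(P[:,2]<.17)&(np.hypot(P[:,0]-o["position"][0],P[:,1]-o["position"][1])<.036)]
print("cup z pct",np.percentile(Q[:,2],[5,50,95]))
Q=P[(P[:,2]>.027)&(P[:,2]<.043)&(np.hypot(P[:,0]-.419,P[:,1]+.283)<.075)]
print(len(Q),Q.min(0),Q.max(0),(Q.min(0)+Q.max(0))/2,np.ptp(Q,axis=0))
rad=[]
# outer rim points: farthest per angle
c=np.array([.419,-.283])
for it in range(3):
    v=Q[:,:2]-c;a=np.degrees(np.arctan2(v[:,1],v[:,0]))//6;r=np.hypot(*v.T)
    E=np.array([Q[a==k][r[a==k].argmax(),:2] for k in np.unique(a)]);E=E[np.hypot(*(E-c).T)>.05]
    s=np.linalg.lstsq(np.c_[2*E,np.ones(len(E))],(E**2).sum(1),rcond=None)[0];c=s[:2]
    print(len(E),c,np.sqrt(s[2]+c@c))
E
```

```text
[ 0.4187 -0.2798  0.1224] 0.06124445395717905 [-0.0026  0.0029 -1.    ]
cup z pct [0.1181 0.148  0.1598]
8596 [ 0.3606 -0.3204  0.0271] [ 0.4769 -0.2246  0.0383] [ 0.4187 -0.2725  0.0327] [0.1163 0.0958 0.0112]
43 [ 0.4187 -0.2817] 0.05713026747078303
43 [ 0.4187 -0.2818] 0.05724730876336136
43 [ 0.4187 -0.2818] 0.05725165215356129
```

View pics/w2.png

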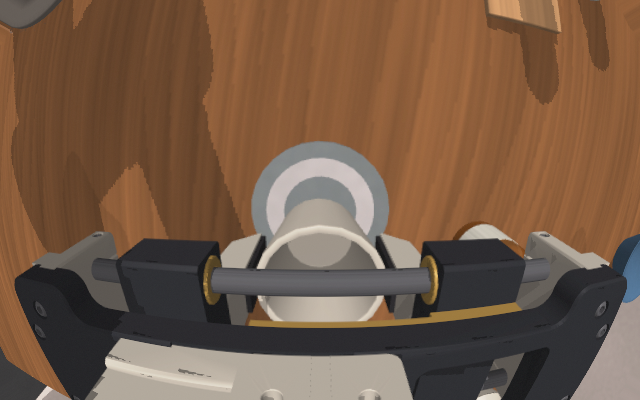

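Wrist view: the cup hangs over the wheel, whose rim is centred at about (320,205) in the image. Measured offset is about 1 mm. Lowering now.

Call:
arm_command(series="0 0 0 -1 0 25 -0.5;0 0 0 -1 0 45 -0.5;0 0 0 -1 0 53 -0.5;0 0 0 -1 0 56 -0.5;0 0 0 -1 0 57 -0.5;0 0 0 -1 0 57 -0.5")

```text
time: 5.58
position: [0.4194, -0.2831, 0.0673]
ee_rot: [2.05, 2.379, -0.0]
force: [-0.1, -0.2, -1.1]
width: 0.0614
gripper_force: 20.0
```

Call:
arm_command(series="0 0 0 1 0 1 -0.5;0 0 0 1 0 2 -0.5;0 0 0 1 0 2 -0.5")

```text
time: 5.95
position: [0.4192, -0.2824, 0.066]
ee_rot: [2.05, 2.378, -0.001]
force: [-2.1, 0.0, 7.9]
width: 0.0613
gripper_force: 20.0
```

Contact, so I'll release and lift.

Call:
arm_command(series="0 0 0 0 0 0 -0.1;0 0 0 0 0 0 0.3;0 0 0 0 0 0 0.6;0 0 0 0 0 0 1;0 0 0 0 0 0 1;0 0 0 0 0 -25 1;0 0 0 0 0 -70 1;0 0 0 0 0 -120 1;0 0 0 0 0 -150 1;0 0 0 0 0 -150 1")

```text
time: 7.2
position: [0.4199, -0.2827, 0.217]
ee_rot: [2.048, 2.376, -0.0]
force: [-0.2, -0.7, 0.6]
width: 0.0918
gripper_force: 0.0
```

```bash
python3 - <<'E'
from h import *
np.set_printoptions(precision=4,suppress=True)
f=grab("scene");W=cloud(f).reshape(-1,3)
Q=W[(W[:,2]>.09)&(W[:,2]<.11)&(np.hypot(W[:,0]-.419,W[:,1]+.282)<.05)];print(len(Q),(Q.min(0)+Q.max(0))/2,np.ptp(Q,axis=0),Q[:,2].max())
# tile target: combine
E0=np.radians(9.77)
dirs=dict(blue=[.5297,.6292,-.5688])
D={n:dict(np.load(f"{n}0.npz")) for n in("scene","side")}
for n in D:
    W=cloud(D[n]).reshape(-1,3)
    Q=W[(W[:,2]>.001)&(W[:,2]<.014)&(np.hypot(W[:,0]-.595,W[:,1]-.33)<.09)&(W[:,2]>.005)]
    r=cv2.minAreaRect((Q[:,:2]*1000).astype(np.float32));print("standbase",n,r)
o=bot.get_obs()
# hover above upper end of blue tile: look
print(o["position"],o["q"],R.from_rotvec(o["ee_rot"]).as_matrix().round(3).tolist())
E
```

```text
239 [ 0.4183 -0.2822  0.0973] [0.0658 0.0603 0.0146] 0.10459598732415798
standbase scene ((586.1301879882812, 325.9070739746094), (151.09559631347656, 89.68383026123047), 67.04002380371094)
standbase side ((589.4928588867188, 339.75823974609375), (124.15750885009766, 66.65777587890625), 53.82284927368164)
[ 0.4191 -0.282   0.2152] [-0.7441  0.3148  1.5977 -0.      1.2275 -0.8921] [[-0.148, 0.989, 0.001], [0.989, 0.148, -0.001], [-0.001, 0.001, -1.0]]
```

The cup is on the wheel, centred within about 1 mm and upright. Moving to above the blue tile's upper end.

```bash
python3 - <<'E'
from h import *
a=np.radians(53.8);print(delta([.555,.295,.215],frame([0,0,-1],[np.sin(a),-np.cos(a),0])))
E
```

```text
(array([0.002, 0.001, 0.78 ]), array([ 5.506e+02,  2.195e+02, -3.000e-01]))
```

Call:
arm_command(series="0 0 0.78 550 220 0 1;0 0 0.78 550 220 0 1;0 0 0.78 550 220 0 1;0 0 0.78 550 220 0 1;0 0 0.78 550 220 0 1;0 0 0.78 550 220 0 1;0 0 0.78 550 220 0 1;0 0 0.78 550 220 0 1;0 0 0.78 550 220 0 1;0 0 0.78 550 220 0 1;0 0 0.78 550 220 0 1;0 0 0.78 550 220 0 1;0 0 0.78 550 220 0 1")

```text
time: 8.88
position: [0.5552, 0.2931, 0.2142]
ee_rot: [2.803, 1.419, -0.002]
force: [-0.2, -0.1, 0.7]
width: 0.0919
gripper_force: 0.0
```

```bash
python3 - <<'E'
from h import *
np.set_printoptions(precision=4,suppress=True)
o,f=wrist();W=wcloud(o,f);print(o["time"],o["position"],R.from_rotvec(o["ee_rot"]).as_matrix().round(3).tolist(),o["q"])
cv2.imwrite("pics/w3.png",f["color"][...,::-1]);np.savez("w3.npz",**f,**o)
hsv=cv2.cvtColor(f["color"],cv2.COLOR_RGB2HSV)
m=(hsv[...,0]>95)&(hsv[...,0]<125)&(hsv[...,1]>110)
d=np.hypot(W[...,0]-.589,W[...,1]-.335)<.09
m&=d;P=W[m];P=P[~np.isnan(P[:,0])&(P[:,2]>.012)]
c=P.mean(0)
for _ in range(2):
    U,S,V=np.linalg.svd(P-c,full_matrices=False);n=V[2]*np.sign(V[2][2]);k=abs((P-c)@n)<.003;P=P[k];c=P.mean(0)
print("n",n,"slope",np.degrees(np.arccos(n[2])),"downdir",np.degrees(np.arctan2(n[1],n[0])))
e1=V[0]*-np.sign(V[0][2]);e2=np.cross(n,e1);q=np.c_[(P-c)@e1,(P-c)@e2]
r=cv2.minAreaRect((q*1000).astype(np.float32));print(r,len(P))
b=cv2.boxPoints(r)/1000;print(c+b@np.stack([e1,e2]));print("centre top",c+np.array(r[0])/1000@np.stack([e1,e2]),"e1",e1)
E
```

```text
8.875 [0.5552 0.2931 0.2142] [[0.592, 0.806, -0.001], [0.806, -0.592, -0.001], [-0.001, -0.0, -1.0]] [ 0.3639  0.5436  1.2352 -0.0004  1.3641  0.9976]
n [0.3361 0.4639 0.8197] slope 34.950213221441466 downdir 54.07424619629932
((4.761222839355469, -0.3049488067626953), (54.30168151855469, 118.18624877929688), 88.90840911865234) 3538
[[0.5858 0.291  0.0923]
 [0.6433 0.3689 0.0246]
 [0.5995 0.401  0.0243]
 [0.542  0.3231 0.092 ]]
centre top [0.5927 0.346  0.0583] e1 [ 0.4716  0.6704 -0.5728]
```

View pics/w3.png

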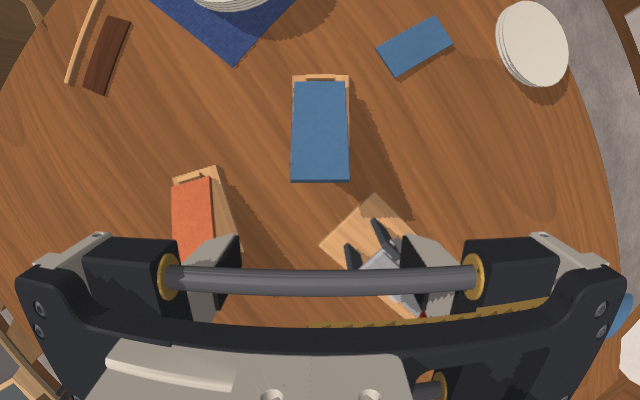

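Wrist view: the large blue tile is at columns 290–350, rows 80–182, and the small decoy is at (415,47). Plan: descend to grip the tile across its width, 10 mm from its upper end, with a 4° tilt.

Call:
arm_command(series="0 0.07 0 23 -1 40 1;0 0.07 0 23 -1 90 1;0 0.07 0 23 -1 125 1;0 0.07 0 23 -1 145 1;0 0.07 0 23 -1 149.5 1;0 0.07 0 23 -1 149.5 1;0 0.07 0 23 -1 149.5 0.3;0 0.07 0 23 -1 149.5 0;0 0.07 0 23 -1 149.5 -0.5;0 0.07 0 23 -1 149.5 -0.5;0 0.07 0 23 -1 149.5 -0.5", grip_force=35)

```text
time: 10.3
position: [0.5682, 0.3137, 0.0653]
ee_rot: [-2.772, -1.406, -0.097]
force: [-0.8, 0.6, 1.8]
width: 0.0555
gripper_force: 35.0
```

```bash
cat >> h.py <<'E'
PX=np.array([-np.sin(np.radians(9.77)),np.cos(np.radians(9.77)),0]);PO=np.array([.5730,.1010,0]);PY=np.cross([0,0,1],PX)
def press(x,y,z): return PO+x*PX+y*PY+np.array([0,0,z])
def ptool(x,z,L,y=0):
    """TCP pose for grasp point at press x,y,z, lean L deg"""
    L=np.radians(L);tz=np.array(PX)*np.sin(L)-np.array([0,0,1])*np.cos(L)
    return press(x,y,z)+.019*tz, frame(tz,-PY)
E
python3 - <<'E'
from h import *
o=bot.get_obs();M=R.from_rotvec(o["ee_rot"]).as_matrix();print(o["position"],M.round(3).tolist())
t=np.degrees(np.arcsin(M[2,0]));print("tilt",t, "yaw",np.degrees(np.arctan2(M[1,0],M[0,0])))
L=35+t;print("lean",L)
print("up190",delta(o["position"]+np.array([0,0,.19]),M))
p,Q=ptool(-.2,.22,L)
print("rot in place",delta(o["position"]+np.array([0,0,.19]),Q)); print("pre",delta(p,Q),p)
E
```

```text
[0.56821984 0.3137095  0.06531924] [[0.589, 0.807, 0.042], [0.805, -0.591, 0.056], [0.07, 0.0, -0.998]]
tilt 4.013399109607118 yaw 53.794375763364314
lean 39.01339910960712
up190 (array([0., 0., 0.]), array([  13.3,    0. , -189.5]))
rot in place (array([ 0.299,  0.577, -0.758]), array([  13.3,    0. , -189.5]))
pre (array([ 0.299,  0.577, -0.758]), array([-289. ,  264.7, -160.5])) [ 0.60490908 -0.0843123   0.20523702]
```

Call:
arm_command(series="0 0 0 1 0 -15 -0.5;0 0 0 4 0 -50 -0.5;0 0 0 8 0 -110 -0.5;0 0 0 12 0 -165 -0.5;0.1 0.19 -0.25 13 0 -190 -0.5;0.15 0.29 -0.38 13 0 -190 -0.5;0.2 0.385 -0.505 13 0 -190 -0.5;0.25 0.48 -0.63 13 0 -190 -0.5;0.299 0.577 -0.758 13 0 -190 -0.5;0.299 0.577 -0.758 -20 30 -187 -0.5;0.299 0.577 -0.758 -60 65 -183 -0.5;0.299 0.577 -0.758 -100 100 -180 -0.5;0.299 0.577 -0.758 -140 135 -176 -0.5;0.299 0.577 -0.758 -180 170 -172 -0.5;0.299 0.577 -0.758 -220 205 -168 -0.5;0.299 0.577 -0.758 -260 240 -164 -0.5;0.299 0.577 -0.758 -280 257 -161 -0.5;0.299 0.577 -0.758 -289 265 -160 -0.5;0.299 0.577 -0.758 -289 265 -160 -0.5;0.299 0.577 -0.758 -289 265 -160 -0.5")

```text
time: 12.8
position: [0.6051, -0.0832, 0.2052]
ee_rot: [-1.647, -1.959, -0.583]
force: [-0.3, -0.0, -0.8]
width: 0.0554
gripper_force: 35.0
```

```bash
cat > m.py <<'E'
from h import *
import sys
np.set_printoptions(precision=4,suppress=True)
o=bot.get_obs();M=R.from_rotvec(o["ee_rot"]).as_matrix()
g=o["position"]-.019*M[:,2]
print("t",o["time"],"TCP",o["position"],"force",o["force"],"grasp press",np.array([(g-PO)@PX,(g-PO)@PY,g[2]]),"lean",np.degrees(np.arcsin(M[:,2]@PX)),"yawerr",np.degrees(np.arctan2(M[:,1]@PX,-M[:,1]@PY)),"w",o["width"],"q",o["q"])
for n in("scene","side","wrist"):
    if n=="wrist": o,f=wrist();W=wcloud(o,f)
    else: f=grab(n);W=cloud(f)
    cv2.imwrite(f"pics/{n}_{sys.argv[1]}.png",f["color"][...,::-1])
    hsv=cv2.cvtColor(f["color"],cv2.COLOR_RGB2HSV)
    m=(hsv[...,0]>95)&(hsv[...,0]<125)&(hsv[...,1]>100)
    c0=g+PX*.05
    m&=np.linalg.norm(W-c0,axis=2)<.085;P=W[m]
    if len(P)<20: print(n,len(P));continue
    c=np.median(P,0)
    for _ in range(4):
        U,S,V=np.linalg.svd(P-c,full_matrices=False);N=V[2]*np.sign(V[2][2]);k=abs((P-c)@N)<.003;P=P[k];c=P.mean(0)
    ex=PX-N*(PX@N);ex/=np.linalg.norm(ex);ey=np.cross(N,ex);q=np.c_[(P-c)@ex,(P-c)@ey]
    r=cv2.minAreaRect((q*1000).astype(np.float32));C=c+np.array(r[0])/1000@np.stack([ex,ey])
    rel=lambda p:np.array([(p-PO)@PX,(p-PO)@PY,p[2]])
    print(n,len(P),"pitch(nose up+)",np.degrees(np.arctan2(-N@PX,N[2])),"roll",np.degrees(np.arctan2(N@PY,N[2])),"size/ang",np.round(r[1],1),round(r[2],2),"top ctr press",rel(C),"xmax",max((P-PO)@PX))
E
python3 m.py a
```

```text
t 12.8 TCP [ 0.6051 -0.0832  0.2052] force [-0.3005 -0.0286 -0.7633] grasp press [-0.1989 -0.0004  0.22  ] lean 38.995789749491784 yawerr 0.10215239254090915 w 0.055371509511921956 q [-0.5229  0.737   1.1018  0.5139  1.7547 -0.7179]
scene 381 pitch(nose up+) 0.038133517507264986 roll -0.6537229378055756 size/ang [91.2 53.8] 0.17 top ctr press [-0.138  -0.0037  0.2226] xmax -0.09238390716864833
side 41 pitch(nose up+) -0.7742449062223861 roll 0.7191535305395558 size/ang [20.7 66.7] 40.0 top ctr press [-0.1195 -0.0003  0.2221] xmax -0.0931237828876855
wrist 16605 pitch(nose up+) -0.14433379151161185 roll 0.18333111792578613 size/ang [ 55.6 110.4] 90.0 top ctr press [-0.1445 -0.0007  0.2219] xmax -0.0892461452050515
```

View pics/scene_a.png

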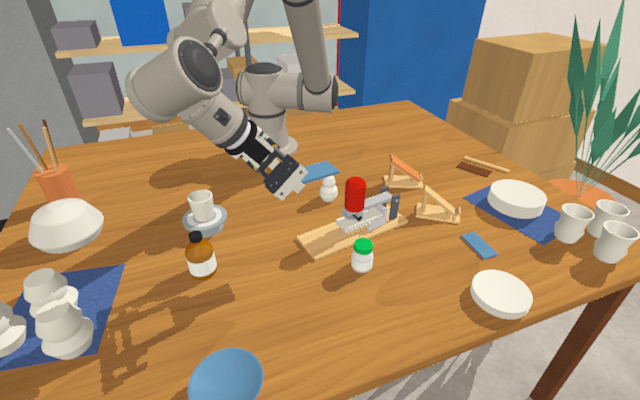

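Scene view: the blue tile is held level at (320,172), and the cup stands on the wheel at (201,207). Tile pitch is about 0°, yaw error 0.1°, and its top is 2 mm above the grasp point. Next is the descent in front of the mouth.

```bash
python3 - <<'E'
from h import *
for x,z in((-.185,.10),(-.185,.0485),(-.10,.0485),(-.06,.0485),(-.049,.0485),(-.049,.0468)):
    p,Q=ptool(x,z,39,.0005);print(x,z,delta(p,Q))
E
```

```text
-0.185 0.1 (array([-0.001,  0.   ,  0.001]), array([-64.5,  -0.8, 102. ]))
-0.185 0.0485 (array([-0.001,  0.   ,  0.001]), array([-96.9,  -0.8, 142. ]))
-0.1 0.0485 (array([-0.001,  0.   ,  0.001]), array([-30.8,  -0.6, 195.5]))
-0.06 0.0485 (array([-0.001,  0.   ,  0.001]), array([  0.3,  -0.6, 220.7]))
-0.049 0.0485 (array([-0.001,  0.   ,  0.001]), array([  8.8,  -0.5, 227.6]))
-0.049 0.0468 (array([-0.001,  0.   ,  0.001]), array([  7.8,  -0.5, 228.9]))
```

Call:
arm_command(series="0 0 0 -22 0 34 -0.5;0 0 0 -50 -0.5 78 -0.5;0 0 0 -72 -0.8 110 -0.5;0 0 0 -88 -0.8 130 -0.5;0 0 0 -95 -0.8 140 -0.5;0 0 0 -97 -0.8 142 -0.5;0 0 0 -97 -0.8 142 -0.5;0 0 0 -97 -0.8 142 -0.5")

```text
time: 13.95
position: [0.6024, -0.0711, 0.0343]
ee_rot: [-1.649, -1.959, -0.584]
force: [-0.2, 0.1, -0.9]
width: 0.0559
gripper_force: 35.0
```

```bash
cat >> m.py <<'E'
    if n=="wrist":
        X=np.stack([(W-PO)@PX,(W-PO)@PY,W[...,2]],-1).reshape(-1,3)
        B=X[(X[:,2]>.035)&(X[:,2]<.046)&(X[:,0]>-.075)&(X[:,0]<-.03)&(abs(X[:,1])<.04)]
        m2=np.ones(len(B),bool)
        if len(B): print("pile seen",len(B),B.min(0),B.max(0),"z",np.percentile(B[:,2],[20,50,80]))
E
python3 m.py b; python3 -c "
import cv2;i=cv2.imread('pics/wrist_b.png');cv2.imwrite('pics/wb.png',cv2.resize(i[0:300,160:480],None,fx=1.9,fy=1.9))"
```

```text
t 13.95 TCP [ 0.6024 -0.0711  0.0343] force [-0.1968  0.0841 -0.9436] grasp press [-0.1866  0.0002  0.0491] lean 38.92853137866671 yawerr 0.01733649698087627 w 0.05589412574758459 q [-0.5099  0.9078  1.2629  0.5146  1.4571 -0.87  ]
scene 402 pitch(nose up+) -0.3279759245962018 roll -0.3012035577655055 size/ang [76.1 53.2] 0.03 top ctr press [-0.1182 -0.0037  0.0518] xmax -0.08017386377884018
side 273 pitch(nose up+) -0.5174341100375255 roll 0.3663980284287553 size/ang [61.9 39.9] 7.05 top ctr press [-0.1105 -0.0045  0.051 ] xmax -0.08090526976692597
wrist 16608 pitch(nose up+) -0.1949382355204569 roll 0.2267832281249365 size/ang [ 55.6 110.2] 89.95 top ctr press [-0.1322  0.0001  0.0508] xmax -0.07716863619636778
pile seen 1983 [-0.0616 -0.0233  0.035 ] [-0.03    0.0229  0.0425] z [0.0398 0.0404 0.0409]
```

View pics/wb.png

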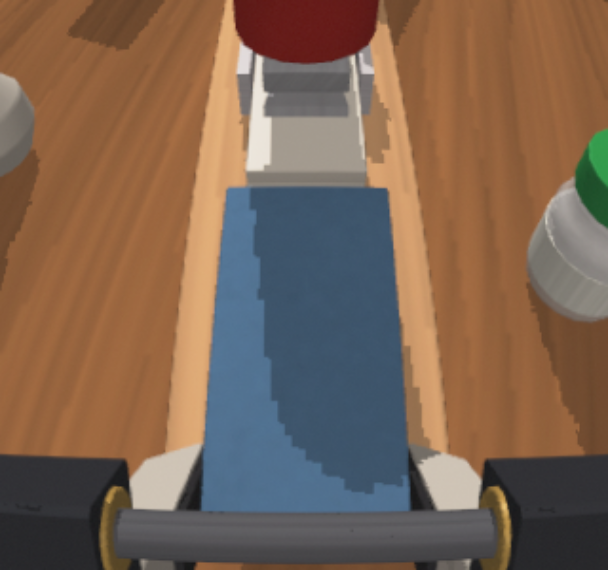

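Wrist crop: the tile (crop columns 205–405, front edge row 188) is square and centred on the pile (columns 248–365), with its bottom about 2 mm above. Sliding in under the lip.

Call:
arm_command(series="0 0 0 15.2 0 13 -0.5;0 0 0 27 0 22.4 -0.5;0 0 0 34.7 0 28.7 -0.5;0 0 0 40.5 0 33.4 -0.5;0 0 0 46.3 0 38.1 -0.5;0 0 0 50.2 0 41.3 -0.5;0 0 0 54.1 0 44.4 -0.5;0 0 0 58 0 47.6 -0.5;0 0 0 61.8 0 50.7 -0.5;0 0 0 61.8 0 50.7 -0.5")

```text
time: 15.35
position: [0.5889, 0.007, 0.0326]
ee_rot: [-1.651, -1.959, -0.584]
force: [2.4, -4.2, -1.7]
width: 0.0553
gripper_force: 35.0
```

```bash
python3 m.py c
```

```text
t 15.35 TCP [0.5889 0.007  0.0326] force [ 2.3598 -4.1512 -1.6753] grasp press [-0.1073  0.0003  0.0474] lean 38.87609684166155 yawerr -0.041871344293251345 w 0.05530952411869038 q [-0.4137  0.8528  1.4014  0.5678  1.3451 -0.8454]
scene 207 pitch(nose up+) -0.26866519570218855 roll -0.593339911885372 size/ang [51.9 64. ] 89.59 top ctr press [-0.0335 -0.0036  0.0498] xmax -0.0016892443395576256
side 16
wrist 13268 pitch(nose up+) -0.5410876078297552 roll 0.2061191041546957 size/ang [ 55.5 109.7] 89.75 top ctr press [-0.0532 -0.0001  0.0491] xmax 0.0017599537798011267
```

Call:
arm_command(series="0 0 0 8 0 6.1 -0.5;0 0 0 15.7 0 12.4 -0.5;0 0 0 21.7 0 17.2 -0.5;0 0 0 27.4 0 21.8 -0.5;0 0 0 32.6 0 26 -0.5;0 0 0 37.5 0 30 -0.5;0 0 0 40.6 0 32.5 -0.5;0 0 0 42.2 0 33.8 -0.5;0 0 0 42.2 0 33.8 -0.5")

```text
time: 16.62
position: [0.5789, 0.0616, 0.033]
ee_rot: [-1.648, -1.957, -0.584]
force: [0.1, -1.0, -4.8]
width: 0.0556
gripper_force: 35.0
```

```bash
python3 m.py d
```

```text
t 16.625 TCP [0.5789 0.0616 0.033 ] force [ 0.1276 -1.0069 -4.7546] grasp press [-0.0518  0.0009  0.0478] lean 39.04153357110373 yawerr 0.03228665865303492 w 0.055566504679168224 q [-0.3399  0.8224  1.4765  0.6104  1.2802 -0.8229]
scene 168 pitch(nose up+) -0.6393752713529832 roll -1.2926941793635092 size/ang [56.2 40.7] 1.16 top ctr press [ 0.0252 -0.0087  0.0502] xmax 0.05372390525946455
side 6
wrist 2277 pitch(nose up+) -0.6584366465203777 roll 0.17735061246429465 size/ang [55.6 35.1] 89.76 top ctr press [-0.0352  0.0007  0.0498] xmax -0.01752705259775769
pile seen 155 [-0.0383 -0.0387  0.0393] [-0.0316  0.0393  0.046 ] z [0.0421 0.0438 0.0455]
```

Call:
arm_command(series="0 0 0 0.8 0.4 0.6 -0.5;0 0 0 1.6 0.4 1.3 -0.5;0 0 0 2.3 0.4 1.9 -0.5;0 0 0 2.3 0.4 1.9 -0.5")

```text
time: 17.27
position: [0.5791, 0.0641, 0.0329]
ee_rot: [-1.649, -1.958, -0.584]
force: [0.1, -2.3, -4.9]
width: 0.0555
gripper_force: 35.0
```

Call:
arm_command(series="0 0 0 0.8 0 0.6 -0.5;0 0 0 1.6 0 1.3 -0.5;0 0 0 1.6 0 1.3 -0.5")

```text
time: 17.65
position: [0.5793, 0.0642, 0.0328]
ee_rot: [-1.651, -1.96, -0.583]
force: [-0.3, -11.0, -3.5]
width: 0.0554
gripper_force: 35.0
```

The tile is home: 11 N against the stop and no further motion. Now I'll lower the outer end slightly and release.

Call:
arm_command(series="0 0 0 -0.6 0 0.8 -0.5;0 0 0 -0.9 0 1.2 -0.5;0 0 0 -0.9 0 1.2 -0.5")

```text
time: 18.02
position: [0.5794, 0.0643, 0.0317]
ee_rot: [-1.651, -1.961, -0.583]
force: [-0.1, -12.3, -2.1]
width: 0.0559
gripper_force: 35.0
```

Call:
arm_command(series="0 0 0 -0.3 0 0.4 -0.5;0 0 0 -0.3 0 0.4 -0.5;0 0 0 -0.3 0 0.4 -0.4;0 0 0 -0.3 0 0.4 0.3;0 0 0 -0.3 0 0.4 0.5;0 0 0 -0.3 0 0.4 0.5;0 0 0 -0.3 0 0.4 0.5", grip_force=10)

```text
time: 18.9
position: [0.5785, 0.0667, 0.031]
ee_rot: [-1.648, -1.957, -0.584]
force: [0.1, -0.1, 0.0]
width: 0.0688
gripper_force: 0.0
```

```bash
python3 m.py e
```

```text
t 18.9 TCP [0.5785 0.0667 0.031 ] force [ 0.1097 -0.0887  0.0106] grasp press [-0.0467  0.0004  0.0458] lean 39.02062889433522 yawerr 0.03563834226045056 w 0.06882635245845672 q [-0.3323  0.8232  1.4819  0.615   1.2714 -0.8221]
scene 183 pitch(nose up+) 0.13286994809025013 roll -0.9628949885137026 size/ang [ 46.4 122.1] 80.49 top ctr press [-0.0016 -0.0036  0.0495] xmax 0.05636420053114829
side 7
wrist 1301 pitch(nose up+) 0.05833993526131527 roll 0.04158589714692704 size/ang [55.2 28.1] 89.89 top ctr press [-0.0338 -0.0002  0.0485] xmax -0.01978807736787294
pile seen 338 [-0.0474 -0.0399  0.0351] [-0.03    0.0398  0.046 ] z [0.0383 0.0419 0.0445]
```

Released with no contact force. Backing out along the tool axis.

Call:
arm_command(series="0 0 0 0 0 -10 0.5;0 0 0 0 0 -30 0.5;0 0 0 0 0 -60 0.5;0 0 0 0 0 -100 0.5;0 0 0 0 0 -140 0.5;0 0 0 -10 0 -160 0.5;0 0 0 -10 0 -160 0.5;0 0 0 -10 0 -160 0.5")

```text
time: 20.05
position: [0.5966, -0.04, 0.1485]
ee_rot: [-1.648, -1.956, -0.583]
force: [-0.0, 1.0, -0.1]
width: 0.0693
gripper_force: 0.0
```

```bash
python3 - <<'E'
from h import *
np.set_printoptions(precision=4,suppress=True)
o,f=wrist();W=wcloud(o,f);hsv=cv2.cvtColor(f["color"],cv2.COLOR_RGB2HSV)
cv2.imwrite("pics/wf.png",f["color"][...,::-1]);s=grab("scene");cv2.imwrite("pics/sf.png",s["color"][...,::-1])
X=np.stack([(W-PO)@PX,(W-PO)@PY,W[...,2]],-1)
m=(hsv[...,0]>95)&(hsv[...,0]<125)&(hsv[...,1]>100)&(abs(X[...,0])<.1)&(abs(X[...,1])<.05)
B=X[m&(X[...,2]>.043)];print("tile",len(B),B.min(0),B.max(0),np.median(B[:,2]),cv2.minAreaRect((B[:,:2]*1000).astype(np.float32)))
Y=X.reshape(-1,3);Y=Y[(abs(Y[:,1])<.03)&(Y[:,0]<-.03)&(Y[:,0]>-.09)&(Y[:,2]<.041)&(Y[:,2]>.028)];
if len(Y):print("white pile front",len(Y),Y.min(0),Y.max(0))
a=cv2.resize(f["color"][0:200,170:470,::-1],(600,400));b=cv2.resize(s["color"][150:290,270:470,::-1],(600,420))
cv2.imwrite("pics/fin.png",cv2.resize(np.vstack([a,b]),(430,590)))
E
```

```text
tile 1497 [-0.0599 -0.0273  0.043 ] [-0.005   0.0268  0.0505] 0.04851168889181591 ((-32.47942352294922, -0.18300247192382812), (54.877647399902344, 54.182952880859375), 0.15937258303165436)
white pile front 274 [-0.0607 -0.023   0.0281] [-0.0582  0.0224  0.041 ]
```

View pics/fin.png

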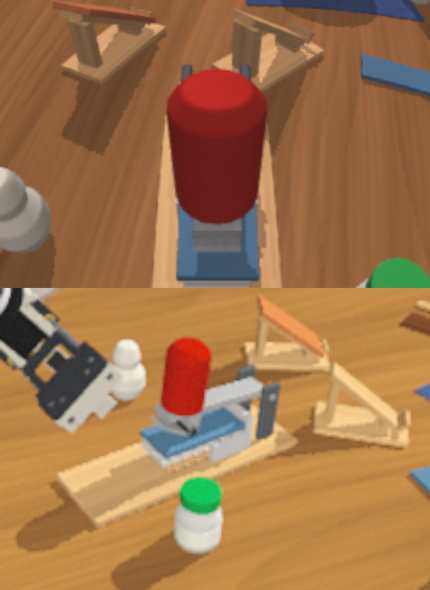

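The final view shows the tile flat under the arm, square with the pile within 0.2°, and its outer end about 1 mm in from the pile's, as expected at the stop. Clay tile, vase and jar are where they were. Handing in.

```bash
python3 -c "
from plant import bot
print(bot.hand_in())"
```

```text
the job is handed in; nothing more can be done
None
```

The job is handed in at about 20 s of the 64 s allowed: the cup stands upright in the middle of the banding wheel, and the large blue tile lies flat and square on the pile, home against the back stop and held by the arm.

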